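# Dispense a capacitor into the catch bin and log it

### The job

Take the heat sink that was left at the dispenser's outlet and stand it in the shallow steel tray, then slide the empty catch bin in squarely under the chute's lip, its length in line with the chute. Push the dispenser's sprung plunger fully home and hold it there a moment so that the capacitor rolls down into the bin, without touching the capacitor, and let the plunger spring back. When the capacitor lies in the bin, log it: press the roller arm of the counter switch down until it clicks, then let it go, and leave everything else on the bench where it is.

Things in the scene. Friction and masses are not known exactly. Their poses are not given: they have to be found in the camera images.
- dispenser: Fixed component dispenser in the middle of the bench, turned up to 15 degrees. Origin at bench height; x points away from the robot's side, y along its chute to the outlet, z up. Grey base plate x -98 to 50, y -55 to 80 mm, 10 mm high. Open aluminium chute above x = 0, falling 15 degrees towards +y, 43 mm wide outside (35 inside), walls 16 mm above its floor, from y -45 to the lip at y 115 mm.
- chute_lip (a point): Middle of the chute floor's end at the outlet of the dispenser, 54 mm above the bench (the underside of the lip is 50 mm above it), axes as the dispenser's.
- guard_edge (a point): Middle of the -y edge of the dispenser's clear guard plate with aluminium rims, at the plate's underside, 50 mm above the plunger's button and 10 mm further to -y. The level plate is 84 mm wide (x), 60 mm deep (y), 8 mm thick, on two 10 mm posts under its far (+y) side. It bars a vertical tool: push the plunger with a tilted tool that comes in under this edge from the -y side.
- plunger (a joint): Stroke of the sprung plunger in m: 0 out (at rest), 0.020 fully home at its stop. It slides along (0, sin 35 deg, -cos 35 deg) in the dispenser's axes: down and towards the outlet side, 35 degrees from vertical. Spring 4 N at rest, 8.5 N fully home. Its steel gate blade, across the chute at y 43 mm, frees the capacitor only in the last 3 mm or so; let go, it springs back.
- plunger_top (a point): Centre of the top face of the plunger's round black button (30 mm across, 8 mm thick, its face square to the push direction). At rest it is at x -52, y -21, z 152 mm in the dispenser's frame; it moves with the plunger.
- capacitor: Black can capacitor, a cylinder 22 mm across and 28 mm long, lying across the chute against the gate; it rolls. Origin at its centre, x along its length. 20 g.
- bin: Loose open grey plastic catch bin, outside 62 (x) by 110 (y) by 36 mm high, walls and floor 3 mm, about 0.12 kg. Origin: centre of its underside. Both ends are alike. It starts empty, at any yaw, at one of three places on the bench shared with the tray and the switch.
- tray: Fixed shallow square steel tray, outside 112 by 112 mm, rim 14 mm high, walls 4 mm, floor 4 mm thick. Origin: centre of its underside.
- heatsink: Loose aluminium heat sink, 34 (x) by 44 (y) by 40 mm high: a flat base with five upright fins that run along x; flat-sided, to grip across x or y. About 0.09 kg. Origin: centre of its underside. It starts on the bench just past the chute's outlet, where the bin has to go, its axes within 0.3 rad of the dispenser's.
- switch: Fixed counter switch: steel foot, x -25 to 41, y -28 to 28, 8 mm high, with a grey upright block, x -5 to 29, y -15 to 15, up to 70 mm high. Origin: under the block's foot, at bench height; z up. The roller arm is on its -x face, turns about a level axis along x at x = -16, y 0, z = 52 mm, and at rest points to +y and 30 degrees upward.
- roller_arm (a joint): Angle of the switch's sprung roller arm in rad: 0 at rest (30 degrees above level), grows as the roller is pushed down, clicks at 0.50, stops at 0.70 (10 degrees below level). It needs about 4 N at the roller to start and 6.5 N to 8 N at the click and the stop; let go, it springs back.
- roller (a point): Centre of the white roller (18 mm across, 12 mm wide, axis along the switch's x) at the end of the 50 mm arm; at rest at x -20, y 43, z 77 mm in the switch's frame.
- screwdriver: Bystander: screwdriver lying on the bench, 170 mm long along its x, about 25 mm thick.
- flux_bottle: Bystander: standing white bottle, 36 mm across, 75 mm high. Origin: centre of its underside.
- tape_roll: Bystander: roll of tape lying flat, 48 mm across, 18 mm high.
- transformer: Bystander: small transformer, 52 by 44 by 44 mm.
- pliers: Bystander: pliers lying along x, about 160 by 50 by 14 mm.
- cup: Bystander: white cup, 56 mm across, 55 mm high.
- jar: Bystander: small standing jar, 36 mm across, 40 mm high.

How it is judged:
By the outcome, as a careful person would: the job done as asked, in the order asked, and still so for the second after the job is handed in, with the robot touching nothing.
It also fails if it takes over 72 s, if anything falls off the work surface, if the arm or the gripper's body presses on something with over 40 N, if the wrist force passes 120 N, or if a joint passes its speed limit or range.

### The arm

A 6-joint arm with a two-finger parallel gripper is mounted at the origin on the work surface. World frame = base frame: x ahead of the robot, y to its left, z up, the work surface at z = 0. Lengths are in m, angles in rad, forces in N, time in s.
With the tool pointing down it reaches from about 0.35 to 0.725 m from the base axis. Payload 6 kg.
Tool frame: the origin (TCP) lies at the very end of the fingers, on their centre line; the grasp point (between the pads) lies 19 mm behind it; z points along the fingers, y is the direction in which the jaws open and shut (so a half turn about z gives the same grasp; the last joint's range is limited). The gripper opens to 85 mm and grips with 20 to 120 N. Pads are 22 mm wide; open, the fingers measure 114 mm over their backs; the gripper's body (76 mm by 85 mm) begins 54 mm behind the grasp point. The pads swing forward as they close: fully open they stand 13 mm farther back than shut.
Start: joints at [1.497, 0.04, 0.085, 0, -1.615, -0.334], TCP at [0.238, 0.551, 0.231] pointing down, gripper open.
Joint ranges: [-2.56, 2.56], [-1.29, 2.01], [-1.08, 1.49], [-3.29, 1.98], [-2.81, -0.18], [-2.99, 2.99]. Speed limits (rad/s): [2.57, 2.57, 3.01, 3.14, 3.14, 3.14].

### API

Orientations are given as a unit quaternion [x, y, z, w].
In Python, from cell import env gives the robot as it stands. Calls block until the motion is done:
- env.move_ptp(position, orientation): joint-space move of the TCP to a pose.
- env.movel(position, orientation=None, v=0.15, threshold=None): straight line of the TCP; orientation=None keeps the orientation; v is the mean speed in m/s. With threshold (N) it stops when the force on the tool has changed by that much, and returns True; else False.
- env.goto_joints(angles): joint-space move.
- env.command_gripper(opening): opening from 0.0 (shut) to 1.0 (fully open); the grip force is fixed at half the most; returns when the fingers have stopped.
- env.sleep(seconds).
- env.solve_ik(position, orientation): joint angles nearest the present ones, or None.
- env.get_state(): the state.
- env.snapshot(name): name is "side" or "top"; returns the picture (420x560x3 uint8, red, green, blue); there is no depth.
- env.camera_model(name): a dict with "mtx" (3x3 intrinsics, pixels), "k1" (the pictures are not rectified: a ray, as slopes to the right and down, at radius r is drawn at 1 + k1 r^2 times it, then the intrinsics apply), "world_to_cam" (4x4, takes a point from world to camera coordinates). Camera axes: x right, y down, z forward; pixel columns grow to the right and rows downward; lengths in m; the calibration is good to about 2 mm. A picture is of the moment at which its call begins. camera_model takes no time and is no camera call.
A pose or a line that the arm cannot do raises env.Unreachable and nothing moves.
- env.job_done(): hands the job in, once; it reports no verdict.
Trained networks look in the newest picture that a camera, given by its name, has taken for a name from the list of things; names that differ only in an ending like _2 or _b are one class to them, and where a whole thing is asked for, a point or a joint stands for the part that bears it (a point fixed in the world has none). Each returns a list of dicts, best first, with "confidence" (0 to 1); they miss things now and then, are a little off and sometimes report something else, mostly with a low value. They report only what shows in the picture. A call takes as long as a camera call.
- env.search_frame(camera, name): "location" ([column, row] in pixels, amid what is visible of it).
- env.outline_of(camera, name): "mask" (420x560 bool, what is visible of it) and "location" ([column, row] in pixels, amid what is visible of it).
- env.spot_point(camera, name): "location" ([column, row] in pixels: a listed point, or the origin of a listed thing).
The state is a dict: "t": time; "q": joint angles; "qd": joint speeds; "joint_efforts": joint torques, N m; "tcp_pos": TCP position; "orientation": TCP orientation; "force": force on the tool from outside, world axes, zero at the start; "torque": the same for the moment, N m; "finger_gap": opening from 0.0 (shut) to 1.0 (fully open).
Only numpy, scipy, OpenCV 4.12 (cv2) and the standard library are available. Lean on these libraries where they do the work, as an engineer would, in place of code of your own. Each camera call takes 0.05 s, during which the arm holds its last target.

## Working session

There is one attempt and no reset: what is moved stays moved. The work goes in short steps, each a Python script; the robot and the scene stay as the last script left them, time stands still between calls to the robot, and variables do not carry over. Pictures are saved under pics/ and viewed, and the job is handed in when it is done.

```bash
ls; mkdir -p pics
python3 - <<'E'
from cell import env
import cv2,numpy as np
for n in ("side","top"):
    im=env.snapshot(n); cv2.imwrite(f"pics/{n}0.png",im[:,:,::-1]); m=env.camera_model(n)
    T=np.linalg.inv(m["world_to_cam"]); print(n,np.round(m["mtx"],1).tolist(),m["k1"],np.round(T,3).tolist())
s=env.get_state();print(s)
E
```

```text
pics
side [[428.6, 0.0, 282.0], [0.0, 428.6, 213.5], [0.0, 0.0, 1.0]] 0.0475807473876604 [[0.829, -0.279, 0.485, 0.065], [-0.56, -0.412, 0.719, -0.705], [-0.001, -0.867, -0.498, 0.627], [0.0, 0.0, 0.0, 1.0]]
top [[388.5, 0.0, 285.7], [0.0, 388.5, 206.0], [0.0, 0.0, 1.0]] -0.06777612112414795 [[0.004, -0.982, 0.189, 0.373], [-1.0, -0.002, 0.008, 0.02], [-0.008, -0.189, -0.982, 1.044], [0.0, 0.0, 0.0, 1.0]]
{'t': 0.1, 'q': array([ 1.49670197e+00,  4.07655955e-02,  8.39560704e-02, -4.19726756e-04,
       -1.61548841e+00, -3.33679723e-01]), 'qd': array([-0.00127535, -0.00084709,  0.00229311,  0.0019715 , -0.00148728,
       -0.00029875]), 'joint_efforts': array([-5.30735037e-03, -3.69343507e+01,  3.48281157e+01,  6.95180565e+00,
       -4.52902474e-03,  2.71270771e-06]), 'tcp_pos': array([0.23776419, 0.55057599, 0.23039361]), 'orientation': array([ 9.79288509e-01, -2.02468291e-01, -1.10721670e-04,  7.71625930e-04]), 'force': array([-0.48011597, -1.00207093, -0.35824763]), 'torque': array([-0.00473317, -0.04619457, -0.00341947]), 'finger_gap': 0.9998127390219486}
```

View pics/side0.png

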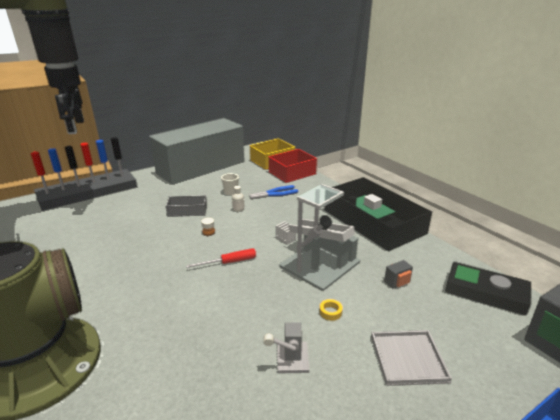

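View pics/top0.png

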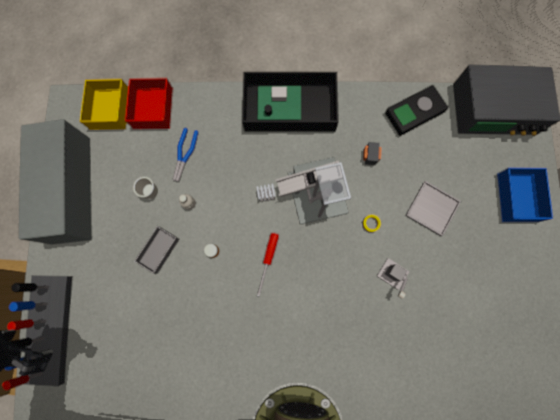

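The top view shows the dispenser at (315,185) with the heat sink at (265,192). The bin is at (158,250), the tray at (432,208) and the switch at (393,275). Next I'll locate everything with the networks.

```bash
cat > h.py <<'E'
from cell import env
import cv2,numpy as np
from scipy.spatial.transform import Rotation as R
from scipy.optimize import least_squares
def cam(n):
    m=env.camera_model(n); return np.array(m["mtx"]),m["k1"],np.array(m["world_to_cam"])
def ray(n,uv):
    K,k1,W=cam(n); d=np.linalg.inv(K)@[uv[0],uv[1],1.]; d=d[:2]; s=d.copy()
    for _ in range(20): s=d/(1+k1*(s@s))
    T=np.linalg.inv(W); return T[:3,3],T[:3,:3]@np.array([s[0],s[1],1])
def onz(n,uv,z):
    o,d=ray(n,uv); return o+d*(z-o[2])/d[2]
def proj(n,P):
    K,k1,W=cam(n); P=np.atleast_2d(P); c=P@W[:3,:3].T+W[:3,3]; s=c[:,:2]/c[:,2:]
    s=s*(1+k1*(s**2).sum(1,keepdims=True)); return s*K[[0,1],[0,1]]+K[:2,2]
def tri(a,b):
    o1,d1=ray("side",a); o2,d2=ray("top",b)
    A=np.stack([d1,-d2],1); x=np.linalg.lstsq(A,o2-o1,rcond=None)[0]
    p,q=o1+d1*x[0],o2+d2*x[1]; return (p+q)/2,np.linalg.norm(p-q)
def down(yaw): # tool z down, tool y axis at world angle yaw
    y=np.array([np.cos(yaw),np.sin(yaw),0]); z=np.array([0,0,-1.]); return R.from_matrix(np.stack([np.cross(y,z),y,z],1)).as_quat()
E
python3 - <<'E'
from h import *
import pickle
out={}
for n in ["dispenser","chute_lip","guard_edge","plunger_top","capacitor","bin","tray","heatsink","switch","roller","screwdriver","flux_bottle","tape_roll","transformer","pliers","cup","jar"]:
    r={}
    for c in ("side","top"):
        l=env.spot_point(c,n); r[c]=l
        print(n,c,[(np.round(x["location"],1).tolist(),round(float(x["confidence"]),2)) for x in l[:2]])
    if r["side"] and r["top"]:
        p,e=tri(r["side"][0]["location"],r["top"][0]["location"]); print("   ",np.round(p,4),round(e,4)); out[n]=p
masks={}
for n in ["dispenser","bin","tray","heatsink","switch","roller","plunger_top"]:
    for c in ("side","top"):
        l=env.outline_of(c,n)
        if l: masks[n,c]=l[0]["mask"]; print(n,c,l[0]["confidence"],l[0]["mask"].sum())
pickle.dump((out,masks),open("d.pkl","wb")); print(env.get_state()["t"])
E
```

```text
dispenser side [([329.0, 265.4], 0.82), ([291.9, 227.3], 0.34)]
dispenser top [([319.2, 185.7], 0.88), ([159.6, 251.1], 0.29)]
    [ 0.6345 -0.0646 -0.0074] 0.0036
chute_lip side [([293.6, 226.7], 0.61), ([333.4, 311.4], 0.33)]
chute_lip top [([279.5, 188.3], 0.87), ([148.9, 192.5], 0.31)]
    [0.6088 0.0457 0.0575] 0.0021
guard_edge side [([331.2, 199.6], 0.8), ([399.1, 283.1], 0.29)]
guard_edge top [([160.5, 250.8], 0.74), ([344.0, 182.6], 0.55)]
    [0.5676 0.1581 0.1596] 0.3982
plunger_top side [([326.6, 219.0], 0.73), ([240.3, 209.3], 0.49)]
plunger_top top [([400.0, 291.2], 0.45)]
    [ 0.3992 -0.2318  0.278 ] 0.1169
capacitor side []
capacitor top [([310.6, 176.6], 0.55)]
bin side [([188.3, 209.0], 0.71)]
bin top [([159.8, 247.7], 0.97)]
    [0.4565 0.3679 0.0071] 0.0017
tray side [([408.6, 356.0], 0.79)]
tray top [([429.8, 207.4], 0.63)]
    [ 5.724e-01 -3.686e-01 -1.000e-04] 0.0038
heatsink side [([279.9, 241.7], 0.78), ([222.3, 263.3], 0.7)]
heatsink top [([266.7, 194.0], 0.48)]
    [ 0.6014  0.0855 -0.0056] 0.0156
switch side [([293.3, 358.5], 0.77)]
switch top [([395.4, 2
[... 621 characters left out ...]
 []
transformer top [([372.4, 155.9], 0.63), ([215.0, 250.8], 0.26)]
pliers side [([267.5, 197.7], 0.67), ([295.3, 359.1], 0.39)]
pliers top []
cup side [([230.4, 193.9], 0.8)]
cup top [([151.0, 191.0], 0.8), ([393.6, 273.4], 0.61)]
    [ 0.6163  0.4073 -0.0056] 0.001
jar side [([209.4, 230.6], 0.71), ([329.4, 201.0], 0.61)]
jar top [([213.2, 248.8], 0.62)]
    [0.4548 0.2227 0.0079] 0.0013
dispenser side 0.76 4758
dispenser top 0.75 3283
bin side 0.72 845
bin top 0.89 1137
tray side 0.92 3489
tray top 0.66 1648
heatsink side 0.74 303
heatsink top 0.48 229
switch side 0.88 1510
switch top 0.94 656
roller side 0.77 239
roller top 0.48 48
plunger_top side 0.68 233
plunger_top top 0.48 1654
2.5
```

```bash
cat >> h.py <<'E'
def tf(p,P): # p=(x,y,yaw)
    c,s=np.cos(p[2]),np.sin(p[2]); P=np.atleast_2d(P); return np.stack([p[0]+c*P[:,0]-s*P[:,1],p[1]+s*P[:,0]+c*P[:,1],P[:,2]],1)
def box(x0,x1,y0,y1,z0,z1): return np.array([[x,y,z] for z in (z0,z1) for x,y in ((x0,y0),(x1,y0),(x1,y1),(x0,y1))],float)/1000
BOXES={"bin":[box(-31,31,-55,55,0,36)],"tray":[box(-56,56,-56,56,0,14)],"heatsink":[box(-17,17,-22,22,0,40)],
 "switch":[box(-25,41,-28,28,0,8),box(-5,29,-15,15,0,70)],"dispenser":[box(-98,50,-55,80,0,10)]}
EDG=[(0,1),(1,2),(2,3),(3,0),(4,5),(5,6),(6,7),(7,4),(0,4),(1,5),(2,6),(3,7)]
def sil(c,boxes,p,S=4):
    m=np.zeros((420*S,560*S),np.uint8)
    for b in boxes:
        h=cv2.convexHull(proj(c,tf(p,b)).astype(np.float32)); cv2.fillConvexPoly(m,np.round((h+.5)*S-.5).astype(np.int32),255)
    return cv2.resize(m,(560,420),interpolation=cv2.INTER_AREA)/255.
def fit(boxes,ms,x0,dyaw=(0,)):
    from scipy.optimize import minimize
    def cost(p):
        return sum(np.abs(sil(c,boxes,p)-m).sum()/m.sum() for c,m in ms.items())
    best=None
    for dy in dyaw:
        for _ in range(2):
            s=np.array([x0[0],x0[1],x0[2]+dy]) if _==0 else r.x
            r=minimize(cost,s,method="Nelder-Mead",options=dict(initial_simplex=s+np.array([[0,0,0],[.008,0,0],[0,.008,0],[0,0,.15]]),xatol=1e-4,fatol=1e-4))
        if best is None or r.fun<best.fun: best=r
    return best.x,best.fun
def draw(im,c,boxes,p,col=(0,255,0),S=1,off=(0,0)):
    for b in boxes:
        u=(proj(c,tf(p,b))-off+.5)*S
        for i,j in EDG: cv2.line(im,tuple(int(v) for v in u[i]),tuple(int(v) for v in u[j]),col,1,cv2.LINE_AA)
E
cat > fit.py <<'E'
from h import *
import pickle
out,masks=pickle.load(open("d.pkl","rb"))
D={}
obs=[("side",[329,265.4],[0,0,0]),("top",[319.2,185.7],[0,0,0]),("side",[293.6,226.7],[0,115,54]),("top",[279.5,188.3],[0,115,54]),
 ("side",[331.2,199.6],[-52,-31,202]),("top",[344,182.6],[-52,-31,202]),("side",[326.6,219],[-52,-21,152])]
f=lambda p:np.concatenate([(proj(c,tf(p,np.array(P)/1e3))[0]-uv) for c,uv,P in obs])
r=least_squares(f,[.63,-.065,0],loss="soft_l1"); print("disp",r.x,np.round(r.fun,1)); D["dispenser"]=r.x
D["bin"]=fit(BOXES["bin"],{c:masks["bin",c] for c in("side","top")},[.4565,.368,0],(0,.4,.8,1.2,-.4,-.8,-1.2,1.57))
D["tray"]=fit(BOXES["tray"],{c:masks["tray",c] for c in("side","top")},[.572,-.369,0],(0,.4,-.4,.78))
D["heatsink"]=fit(BOXES["heatsink"],{c:masks["heatsink",c] for c in("side","top")},[.6,.09,r.x[2]],(0,.2,-.2))
D["switch"]=fit(BOXES["switch"],{c:masks["switch",c] for c in("side","top")},[.389,-.261,0],(0,.8,1.57,2.4,3.14,-.8,-1.57,-2.4))
for k,v in D.items(): print(k,v)
P={k:(v[0] if isinstance(v,tuple) else v) for k,v in D.items()}
pickle.dump(P,open("p.pkl","wb"))
for c,f in (("top","pics/top0.png"),("side","pics/side0.png")):
    im=cv2.imread(f)
    for nm,(x0,y0,x1,y1) in {"top":{"a":(130,140,330,290),"b":(250,140,450,290)},"side":{"a":(150,150,350,300),"b":(250,250,450,400)}}[c].items():
        S=4; k=cv2.resize(im[y0:y1,x0:x1],None,fx=S,fy=S,interpolation=cv2.INTER_CUBIC)
        for n in P: draw(k,c,BOXES[n],P[n],S=S,off=(x0,y0))
        draw(k,c,[box(-21.5,21.5,114,115,50,54),box(-94,-10,-31,29,202,210)],P["dispenser"],(0,255,255),S,(x0,y0))
        for pt in ([-52,-21,152],):
            u=(proj(c,tf(P["dispenser"],np.array(pt)/1e3))[0]-(x0,y0)+.5)*S; cv2.circle(k,tuple(int(v) for v in u),4,(0,0,255),1)
        u=(proj(c,tf(P["switch"],np.array([-20,43,77])/1e3))[0]-(x0,y0)+.5)*S; cv2.circle(k,tuple(int(v) for v in u),5,(0,0,255),1)
        cv2.imwrite(f"pics/ov1_{c}_{nm}.png",k)
E
python3 fit.py
```

```text
disp [ 0.63604352 -0.06393444  0.2267884 ] [-0.2 -2.6  0.3 -1.7  0.3  0.5 -1.1  0.1 -0.7  1.9  1.5 -1.7 -1.1  1.4]Traceback (most recent call last):
  File "fit.py", line 9, in <module>
    D["bin"]=fit(BOXES["bin"],{c:masks["bin",c] for c in("side","top")},[.4565,.368,0],(0,.4,.8,1.2,-.4,-.8,-1.2,1.57))
             ~~~^^^^^^^^^^^^^^^^^^^^^^^^^^^^^^^^^^^^^^^^^^^^^^^^^^^^^^^^^^^^^^^^^^^^^^^^^^^^^^^^^^^^^^^^^^^^^^^^^^^^^^^
  File "h.py", line 41, in fit
    r=minimize(cost,s,method="Nelder-Mead",options=dict(initial_simplex=s+np.array([[0,0,0],[.008,0,0],[0,.008,0],[0,0,.15]]),xatol=1e-4,fatol=1e-4))
    res = _minimize_neldermead(fun, x0, args, callback, bounds=bounds,
                               **options)
    fxr = func(xr)
    fx = function(np.copy(x), *(wrapper_args + args))
  File "h.py", line 36, in cost
    return sum(np.abs(sil(c,boxes,p)-m).sum()/m.sum() for c,m in ms.items())
  File "h.py", line 36, in <genexpr>
    return sum(np.abs(sil(c,boxes,p)-m).sum()/m.sum() for c,m in ms.items())
                      ~~~^^^^^^^^^^^
  File "h.py", line 31, in sil
    h=cv2.convexHull(proj(c,tf(p,b)).astype(np.float32)); cv2.fillConvexPoly(m,np.round((h+.5)*S-.5).astype(np.int32),255)
                     ~~~~^^^^^^^^^^^
  File "h.py", line 14, in proj
    K,k1,W=cam(n); P=np.atleast_2d(P); c=P@W[:3,:3].T+W[:3,3]; s=c[:,:2]/c[:,2:]
           ~~~^^^
  File "h.py", line 6, in cam
    m=env.camera_model(n); return np.array(m["mtx"]),m["k1"],np.array(m["world_to_cam"])
ValueError: time passes only in moves, steps and waits
```

```bash
sed -i 's/^def cam(n):/import functools\n@functools.lru_cache(None)\ndef cam(n):/' h.py; time python3 fit.py
```

```text
disp [ 0.63604352 -0.06393444  0.2267884 ] [-0.2 -2.6  0.3 -1.7  0.3  0.5 -1.1  0.1 -0.7  1.9  1.5 -1.7 -1.1  1.4]
dispenser [ 0.63604352 -0.06393444  0.2267884 ]
bin (array([ 0.45259847,  0.3725693 , -2.07753614]), np.float64(0.10751193263782954))
tray (array([ 0.56798995, -0.3727086 ,  1.02855015]), np.float64(0.08627321531645213))
heatsink (array([0.60560896, 0.08288667, 0.1712223 ]), np.float64(0.46953763447241204))
switch (array([ 0.38732716, -0.26117204,  0.99885628]), np.float64(0.3380491526282618))
real	0m38.578s
user	0m51.382s
sys	0m11.204s
```

View pics/ov1_top_a.png

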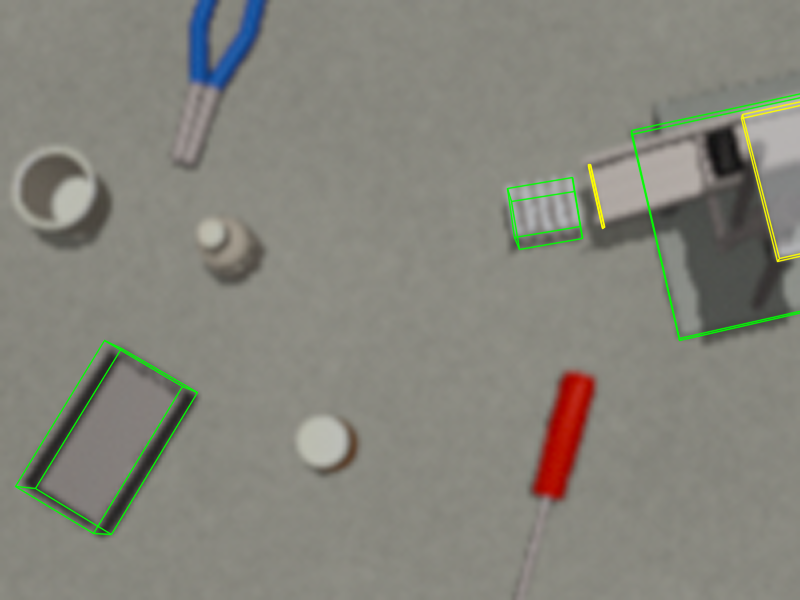

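View pics/ov1_top_b.png

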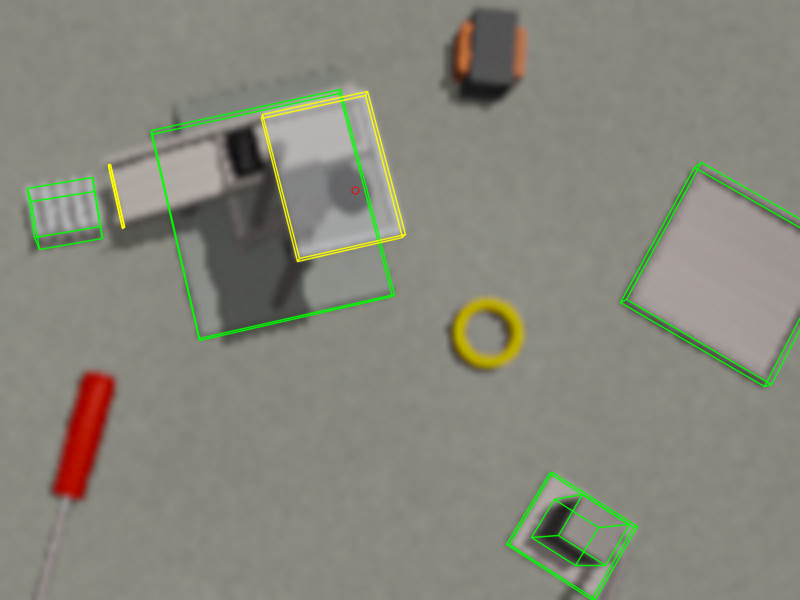

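View pics/ov1_side_a.png

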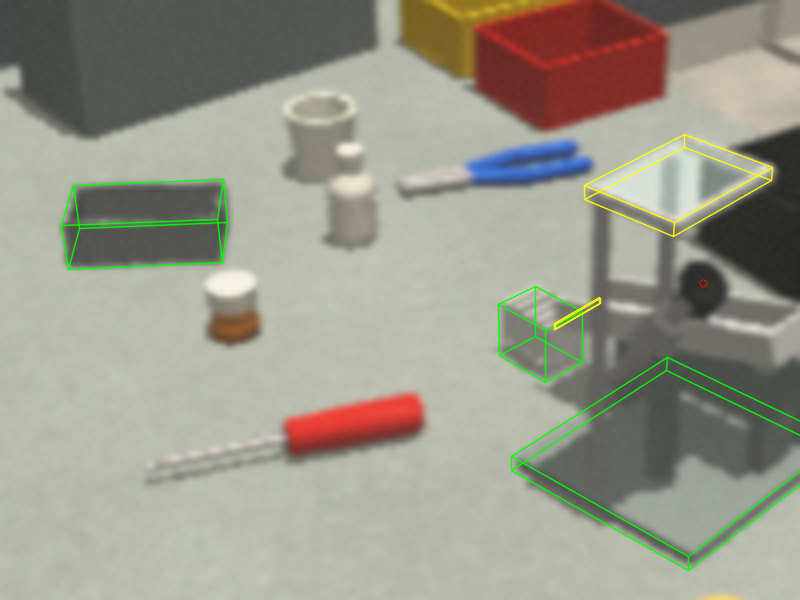

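View pics/ov1_side_b.png

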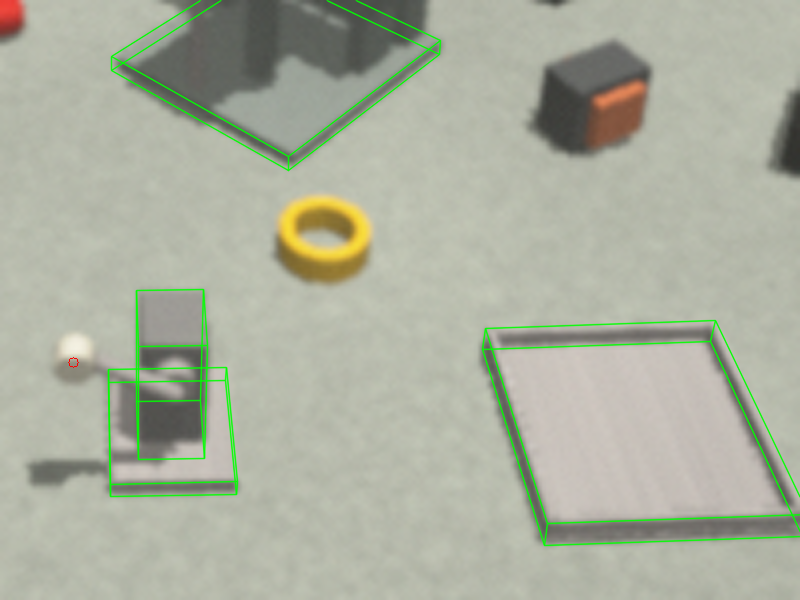

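```bash
cat > ov.py <<'E'
from h import *
import pickle,sys
P=pickle.load(open("p.pkl","rb"))
def chute():
    t=np.tan(np.radians(15)); b=[]
    for (x0,x1) in((-21.5,-17.5),(17.5,21.5)):
        q=[]
        for dz in (0,16):
            for x,y in((x0,-45),(x1,-45),(x1,115),(x0,115)): q.append([x,y,54+dz/np.cos(np.radians(15))+(115-y)*t])
        b.append(np.array(q)/1e3)
    return b
def run(p,tag):
    for c,f,(x0,y0,x1,y1) in (("top","pics/top0.png",(255,145,355,220)),("side","pics/side0.png",(268,180,368,290))):
        im=cv2.imread(f); S=7 if c=="top" else 5; k=cv2.resize(im[y0:y1,x0:x1],None,fx=S,fy=S,interpolation=cv2.INTER_CUBIC)
        k2=k.copy(); draw(k2,c,BOXES["dispenser"],p,S=S,off=(x0,y0)); draw(k2,c,chute()+[box(-94,-10,-31,29,202,210)],p,(0,255,255),S,(x0,y0))
        draw(k2,c,BOXES["heatsink"],P["heatsink"],(0,0,255),S=S,off=(x0,y0))
        a=np.array([0,np.cos(np.radians(35)),np.sin(np.radians(35))]); th=np.linspace(0,6.28,40)[:,None]
        C=np.array([-52,-21,152])+15*(np.cos(th)*[1,0,0]+np.sin(th)*a)
        u=(proj(c,tf(p,C/1e3))-(x0,y0)+.5)*S; cv2.polylines(k2,[u.astype(int)],True,(255,0,255))
        cv2.imwrite(f"pics/{tag}_{c}.png",np.vstack([k,k2]) if c=="zz" else k2); cv2.imwrite(f"pics/{tag}_{c}_raw.png",k)
if __name__=="__main__": run(P["dispenser"],sys.argv[1])
E
python3 ov.py d1
```

```text
(no output)
```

View pics/d1_top.png

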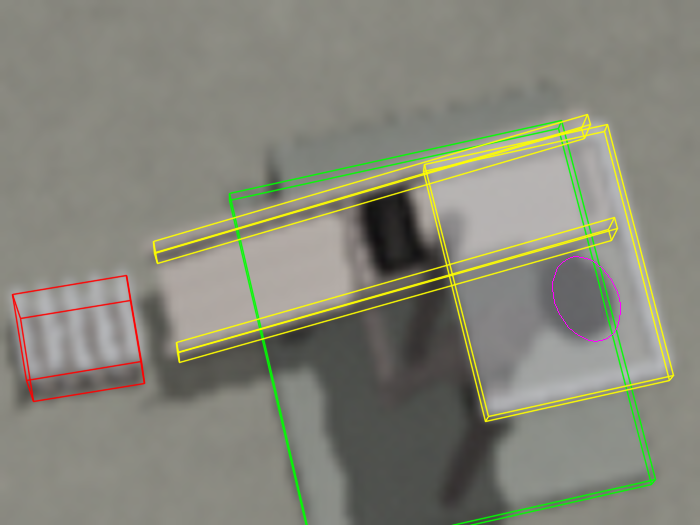

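View pics/d1_side.png

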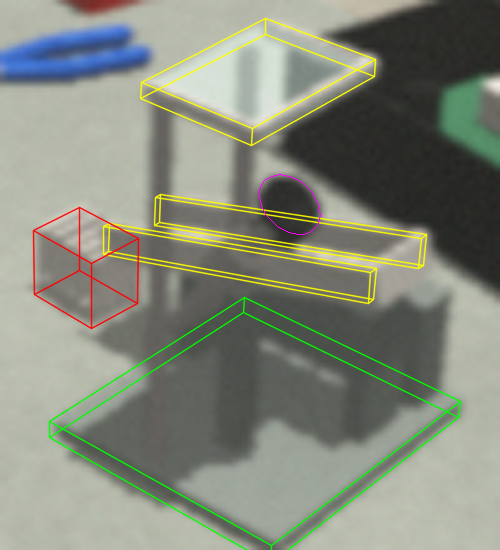

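Run:
```python
import cv2,numpy as np
for f,(x0,y0,x1,y1),S in(("top",(270,150,360,230),8),("side",(268,180,368,290),5)):
    k=cv2.resize(cv2.imread(f"pics/{f}0.png")[y0:y1,x0:x1],None,fx=S,fy=S,interpolation=cv2.INTER_LANCZOS4)
    k=cv2.GaussianBlur(k,(0,0),3); l=cv2.cvtColor(k,cv2.COLOR_BGR2LAB); l[:,:,0]=cv2.createCLAHE(4,(4,4)).apply(l[:,:,0]); k=cv2.cvtColor(l,cv2.COLOR_LAB2BGR)
    cv2.imwrite(f"pics/enh_{f}.png",k[:590])
```

```text
(no output)
```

View pics/enh_top.png

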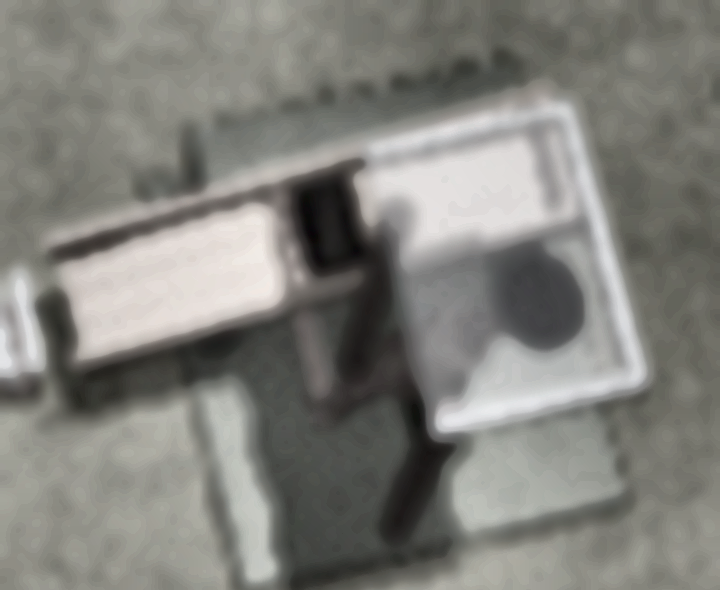

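View pics/enh_side.png

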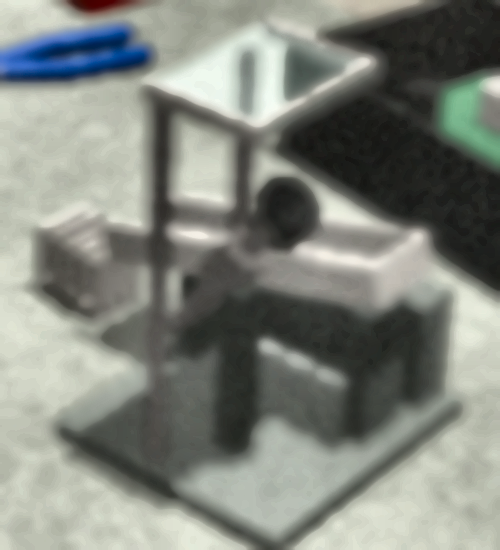

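```bash
cat > fit2.py <<'E'
from ov import *
T=lambda a:(np.array(a)-.5*8+0)/8+[270,150]   # enh_top
T=lambda a:(np.array(a)+.5)/8-.5+np.array([270,150]); Sd=lambda a:(np.array(a)+.5)/5-.5+np.array([268,180])
# guard outer corner at top face mostly
obs=[("top",T([355,165]),[-10,29,206]),("top",T([572,103]),[-10,-31,206]),("top",T([647,380]),[-94,-31,206]),("top",T([435,432]),[-94,29,206]),
("top",T([543,295]),[-52,-21,152]),("top",T([630,492]),[-98,-55,5]),
("side",Sd([287,210]),[-52,-21,152]),("side",Sd([148,88]),[-94,29,206]),("side",Sd([255,130]),[-94,-31,206]),("side",Sd([380,65]),[-10,-31,206]),
("side",Sd([273,545]),[-98,-55,3]),("side",Sd([460,408]),[50,-55,5]),("side",Sd([58,428]),[-98,80,5]),
("top",[279.5,188.3],[0,115,54]),("side",[293.6,226.7],[0,115,54])]
# chute side edges in top view: lip corners floor level
f=lambda p:np.concatenate([(proj(c,tf(p,np.array(P)/1e3))[0]-uv)*(1 if c=="top" else .8) for c,uv,P in obs])
r=least_squares(f,P["dispenser"],loss="soft_l1"); print(r.x); print(np.round(f(r.x).reshape(-1,2),1).tolist())
P["dispenser"]=r.x; pickle.dump(P,open("p.pkl","wb")); run(r.x,"d2")
E
python3 fit2.py
```

```text
[ 0.63784419 -0.06281761  0.2394928 ]
[[0.7, -2.3], [-0.5, -0.6], [-0.0, 0.3], [0.2, 0.1], [0.7, -0.2], [-0.5, 1.3], [0.9, -1.3], [-0.6, 0.2], [0.2, 0.8], [-0.5, 0.0], [0.3, 1.6], [0.0, -0.4], [-1.0, 0.1], [-1.4, -0.0], [0.2, 0.2]]
```

View pics/d2_top.png

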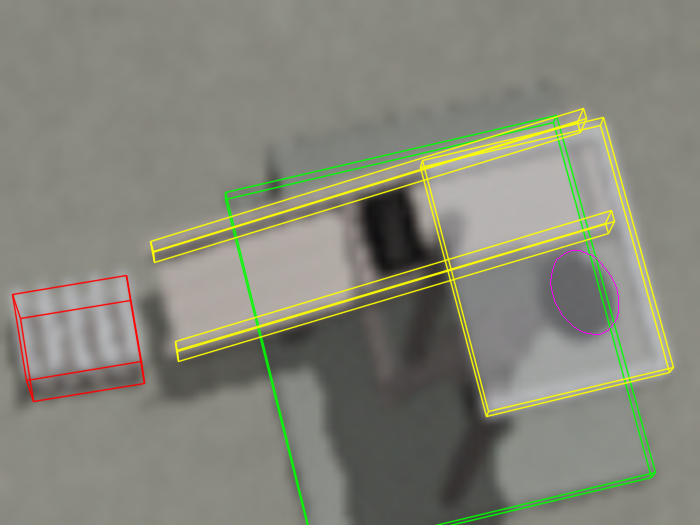

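View pics/d2_side.png

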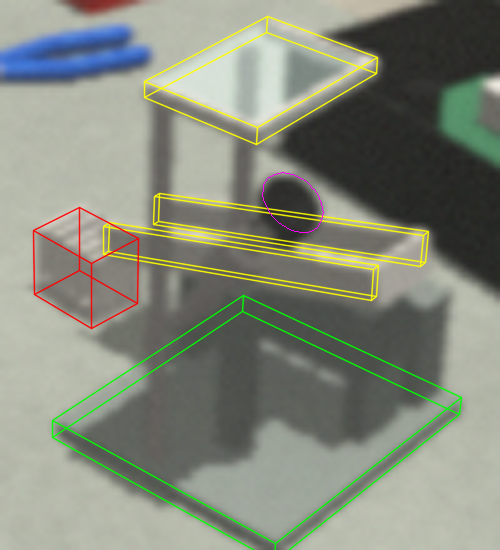

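The dispenser fit agrees to about 1–2 px. Next I'll refine the switch and roller and check reachability.

```bash
cat > sw.py <<'E'
from h import *
import pickle
P=pickle.load(open("p.pkl","rb")); out,masks=pickle.load(open("d.pkl","rb"))
P["dispenser"]=np.array([.637,-.0633,.235])
# arm as box hull along, roller box
a=np.radians(30); ar=[]
for x in(-22,-18):
    for s in(-4,4):
        for L in(0,50): ar.append([x,L*np.cos(a)-s*np.sin(a),52+L*np.sin(a)+s*np.cos(a)])
ro=box(-26,-14,35,51,69,85)
B=BOXES["switch"]+[np.array(ar)/1e3,ro]
x,f=fit(B,{c:masks["switch",c] for c in("side","top")},P["switch"],(0,.1,-.1)); print(x,f)
print("roller",tf(x,np.array([-20,43,77])/1e3))
P["switch"]=x; pickle.dump(P,open("p.pkl","wb"))
for c,(x0,y0,x1,y1) in (("top",(370,250,430,310)),("side",(250,310,325,375))):
    im=cv2.imread(f"pics/{c}0.png"); S=8; k=cv2.resize(im[y0:y1,x0:x1],None,fx=S,fy=S,interpolation=cv2.INTER_CUBIC); k2=k.copy()
    draw(k2,c,BOXES["switch"]+[ro],x,S=S,off=(x0,y0)); cv2.imwrite(f"pics/sw_{c}.png",k2 if c=="side" else k2)
E
python3 sw.py
```

```text
[ 0.38777824 -0.2603641   0.9765994 ] 0.19040930699529043
roller [[ 0.34095164 -0.25286279  0.077     ]]
```

View pics/sw_side.png

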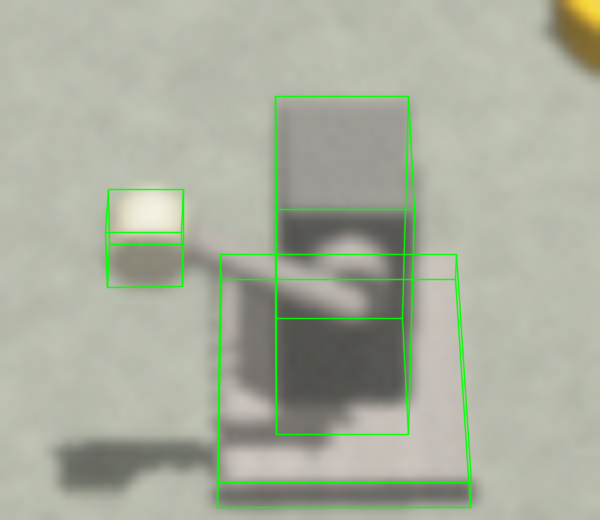

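View pics/sw_top.png

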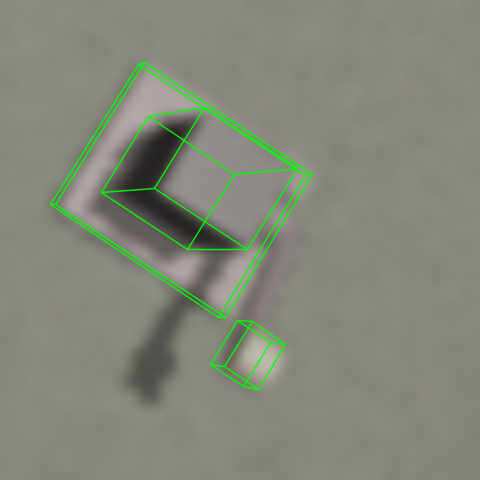

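The switch wireframe fits in both views; the roller in the top view is about 1.5 px off. Next, the IK checks.

```bash
cat >> h.py <<'E'
import pickle
def poses(): return pickle.load(open("p.pkl","rb"))
def tilt(yaw,ang,flip=1): # tool z = (0,sin,-cos) in dispenser axes, jaws along disp x
    c,s=np.cos(yaw),np.sin(yaw); Rz=np.array([[c,-s,0],[s,c,0],[0,0,1]])
    z=Rz@[0,np.sin(ang),-np.cos(ang)]; y=flip*Rz@[1,0,0]; return R.from_matrix(np.stack([np.cross(y,z),y,z],1)).as_quat()
def best(pos,yaw):
    o=[]
    for k in (0,np.pi):
        q=env.solve_ik(pos,down(yaw+k)); 
        if q is not None: o.append((yaw+k,np.round(q,2)))
    return o
E
python3 - <<'E'
from h import *
P=poses(); h=P["heatsink"]; t=P["tray"]; d=P["dispenser"]; b=P["bin"]; s=P["switch"]
for n,pos,yw in [("hs",[*h[:2],.011],h[2]),("hsup",[*h[:2],.29],h[2]),("tray",[*t[:2],.015],t[2]),("tray-",[*t[:2],.015],t[2]-np.pi/2),("trayup",[*t[:2],.29],t[2]-np.pi/2),("bin",[*b[:2],.01],b[2]),
  ("binT",[*tf(d,[0,.18,0])[0][:2],.01],d[2]),("roller",[.342,-.255,.1],s[2])]:
    print(n,np.round(pos,3),best(pos,yw))
for a in (45,50):
  for fl in (1,-1):
    for off in (-.06,0,.02):
        dd=np.array([0,np.sin(np.radians(35)),-np.cos(np.radians(35))]); p=tf(d,np.array([-.052,-.021,.152])+dd*off)[0]
        print(a,fl,off,np.round(p,3),env.solve_ik(p,tilt(d[2],np.radians(a),fl)))
E
```

```text
hs [0.606 0.083 0.011] [(np.float64(0.1712222994437555), array([ 0.46,  0.15, -0.2 ,  0.  , -1.22,  2.85])), (np.float64(3.3128149530335484), array([ 0.46,  0.15, -0.2 ,  0.  , -1.22, -0.29]))]
hsup [0.606 0.083 0.29 ] [(np.float64(0.1712222994437555), array([ 0.46,  0.08,  0.24,  0.  , -1.72,  2.85])), (np.float64(3.3128149530335484), array([ 0.46,  0.08,  0.24,  0.  , -1.72, -0.29]))]
tray [ 0.568 -0.373  0.015] [(np.float64(1.0285501530317855), array([-0.29,  0.32,  0.  ,  0.  , -1.25, -1.83])), (np.float64(4.170142806621579), array([-0.29,  0.32,  0.  ,  0.  , -1.25,  1.32]))]
tray- [ 0.568 -0.373  0.015] [(np.float64(-0.542246173763111), array([-0.29,  0.32,  0.  ,  0.  , -1.25,  2.89])), (np.float64(2.599346479826682), array([-0.29,  0.32,  0.  ,  0.  , -1.25, -0.25]))]
trayup [ 0.568 -0.373  0.29 ] [(np.float64(-0.542246173763111), array([-0.29,  0.27,  0.45,  0.  , -1.75,  2.89])), (np.float64(2.599346479826682), array([-0.29,  0.27,  0.45,  0.  , -1.75, -0.25]))]
bin [0.453 0.373 0.01 ] [(np.float64(-2.0775361365181073), array([ 1.03,  0.09, -0.27,  0.  , -1.21,  0.03]))]
bi
[... 962 characters left out ...]
0.40642803  0.38614197 -0.71766439 -1.89647336  0.37683596]
50 1 -0.06 [ 0.599 -0.129  0.201] [-0.3549526   0.4969431   0.60913513 -0.8224648  -2.08915175 -2.82602704]
50 1 0 [ 0.591 -0.096  0.152] [-0.31089866  0.46120222  0.46732836 -0.79649327 -1.98411433 -2.77409493]
50 1 0.02 [ 0.589 -0.085  0.136] [-0.29625039  0.45293787  0.42520024 -0.79084826 -1.94992455 -2.75906039]
50 -1 -0.06 [ 0.599 -0.129  0.201] [-0.3549526   0.4969431   0.60913513 -0.8224648  -2.08915175  0.31556561]
50 -1 0 [ 0.591 -0.096  0.152] [-0.31089866  0.46120222  0.46732836 -0.79649327 -1.98411433  0.36749772]
50 -1 0.02 [ 0.589 -0.085  0.136] [-0.29625039  0.45293787  0.42520024 -0.79084826 -1.94992455  0.38253227]
```

Run:
```python
from h import *
P=poses(); h=P["heatsink"]; q=down(h[2]+np.pi)
g=tf(h,[0,.003,0])[0]
env.move_ptp([g[0],g[1],.16],q)
env.movel([g[0],g[1],.012],v=.15,threshold=8)
print(env.get_state()["tcp_pos"],env.get_state()["force"])
for c in("side","top"): cv2.imwrite(f"pics/g1_{c}.png",env.snapshot(c)[:,:,::-1])
env.command_gripper(0.0); s=env.get_state(); print(s["finger_gap"]*85,s["t"],s["force"])
env.movel([g[0],g[1],.06],v=.1); s=env.get_state(); print(s["finger_gap"]*85,s["force"])
for c in("side","top"): cv2.imwrite(f"pics/g2_{c}.png",env.snapshot(c)[:,:,::-1])
a=cv2.imread("pics/g1_side.png")[150:320,200:400];b=cv2.imread("pics/g2_side.png")[150:320,200:400]
cv2.imwrite("pics/g12.png",cv2.resize(np.hstack([a,b]),None,fx=2,fy=2,interpolation=cv2.INTER_CUBIC))
```

```text
[0.60587325 0.08609711 0.01328909] [-0.05989771  0.42038988  0.34432611]
32.56282067397083 6.4 [-0.45041518 -0.08003765  1.96799114]
32.77950574257663 [-0.49266064 -0.08383896 -1.11447182]
```

View pics/g12.png

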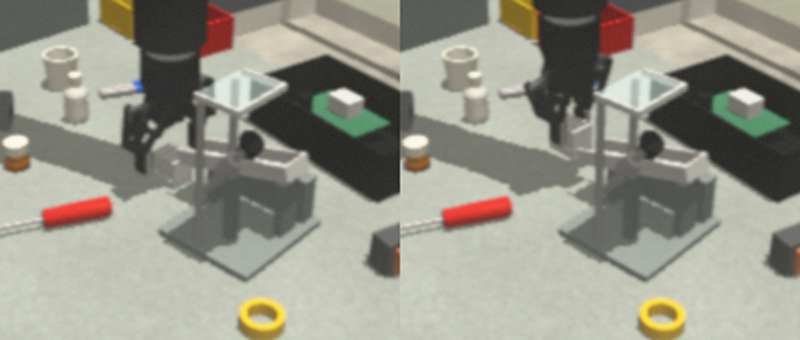

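The heat sink is gripped at 32.8 mm and off the bench. Next I'll carry it high over the dispenser to the tray.

Run:
```python
from h import *
P=poses(); t=P["tray"]; s=env.get_state(); p=s["tcp_pos"]
env.movel([p[0],p[1],.30],v=.3)
q=down(t[2]+np.pi/2)
env.move_ptp([t[0],t[1],.30],q)
env.movel([t[0],t[1],.045],v=.2)
print(env.movel([t[0],t[1],.013],v=.03,threshold=4)); s=env.get_state(); print(s["tcp_pos"],s["force"],s["finger_gap"]*85,s["t"])
env.command_gripper(.62)
env.movel([t[0],t[1],.13],v=.2); print(env.get_state()["t"])
env.move_ptp([t[0]-.12,t[1]+.0,.28],q)
for c in("side","top"): cv2.imwrite(f"pics/t1_{c}.png",env.snapshot(c)[:,:,::-1])
a=cv2.imread("pics/t1_side.png")[300:400,360:460];b=cv2.imread("pics/t1_top.png")[160:260,380:480]
cv2.imwrite("pics/t1.png",cv2.resize(np.hstack([a,b]),None,fx=4,fy=4,interpolation=cv2.INTER_CUBIC))
```

```text
True
[ 0.56780588 -0.37265141  0.01642315] [-0.07303483  0.24243153  3.42726289] 32.47669683400038 12.0667
13.125
```

View pics/t1.png

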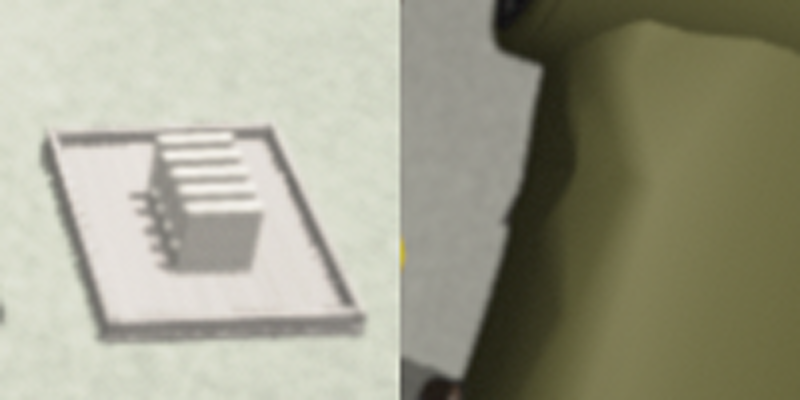

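The heat sink stands upright in the tray. Next is the bin.

Run:
```python
from h import *
P=poses(); b=P["bin"]; d=P["dispenser"]; q=down(b[2])
g=tf(b,[0,-.035,0])[0]
env.command_gripper(1.0)
env.move_ptp([g[0],g[1],.16],q)
print(env.movel([g[0],g[1],.009],v=.15,threshold=8))
env.command_gripper(0.0); s=env.get_state(); print(s["tcp_pos"],s["finger_gap"]*85,s["t"],s["force"])
env.movel([g[0],g[1],.04],v=.1); s=env.get_state(); print(s["finger_gap"]*85,s["force"])
for c in("side","top"): cv2.imwrite(f"pics/b1_{c}.png",env.snapshot(c)[:,:,::-1])
a=cv2.imread("pics/b1_side.png")[130:290,130:330];b=cv2.imread("pics/b1_top.png")[180:340,100:300]
cv2.imwrite("pics/b1.png",cv2.resize(np.hstack([a,b]),None,fx=2,fy=2,interpolation=cv2.INTER_CUBIC))
```

```text
False
[0.42252693 0.39027473 0.01038597] 60.5773258475611 18.675 [-0.43584241  1.04360061  5.09934717]
60.67495951633946 [ 0.21168751 -0.31001232 -1.39528238]
```

View pics/b1.png

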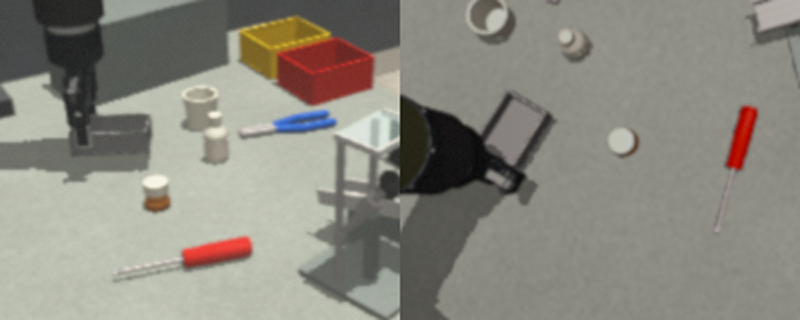

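Run:
```python
from h import *
P=poses(); d=P["dispenser"]; q=down(d[2]+np.pi)
p=env.get_state()["tcp_pos"]
env.movel([p[0],p[1],.15],v=.25)
e=tf(d,[0,.252,0])[0]; f=tf(d,[0,.182,0])[0]
env.move_ptp([e[0],e[1],.15],q)
env.movel([e[0],e[1],.013],v=.15,threshold=8)
s=env.get_state(); print(s["tcp_pos"],s["force"])
print(env.movel([f[0],f[1],.013],v=.06,threshold=12))
print(env.movel([f[0],f[1],.009],v=.02,threshold=4))
s=env.get_state(); print(s["tcp_pos"],s["force"],s["finger_gap"]*85,s["t"])
for c in("side","top"): cv2.imwrite(f"pics/b2_{c}.png",env.snapshot(c)[:,:,::-1])
a=cv2.imread("pics/b2_side.png")[150:310,200:400];b=cv2.imread("pics/b2_top.png")[120:280,190:390]
cv2.imwrite("pics/b2.png",cv2.resize(np.hstack([a,b]),None,fx=2,fy=2,interpolation=cv2.INTER_CUBIC))
```

```text
[0.57893657 0.18221768 0.01415384] [-0.02980803 -0.33048793 -0.38087453]
False
True
[0.59518121 0.11423331 0.01035949] [0.65558883 0.64536237 2.98446832] 60.73804414146586 23.4667
```

View pics/b2.png

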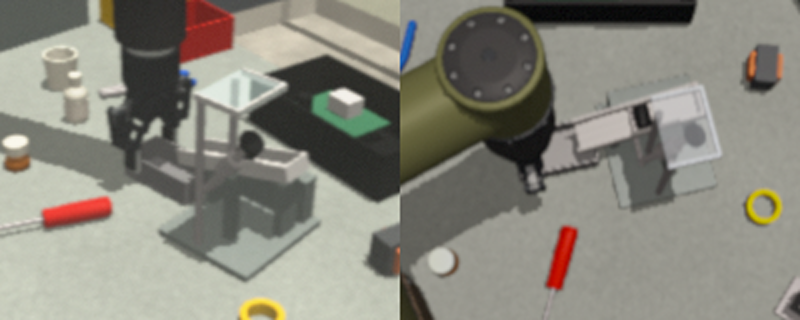

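Run:
```python
from h import *
P=poses(); d=P["dispenser"]
p=env.get_state()["tcp_pos"]
env.command_gripper(1.0)
env.movel([p[0],p[1],.17],v=.25)
# swing away toward front of robot, on way to plunger
env.move_ptp([.40,.0,.33],down(d[2]+np.pi))
env.command_gripper(0.0)
for c in("side","top"): cv2.imwrite(f"pics/b3_{c}.png",env.snapshot(c)[:,:,::-1])
print(env.get_state()["t"],env.get_state()["q"])
ms={}
for c in("side","top"):
    l=env.outline_of(c,"bin"); print(c,[(round(float(x["confidence"]),2),np.round(x["location"])) for x in l[:3]])
    if l: ms[c]=l[0]["mask"]
pickle.dump(ms,open("bm.pkl","wb"))
a=cv2.imread("pics/b3_side.png")[170:270,220:345]; b=cv2.imread("pics/b3_top.png")[140:240,235:360]
A=cv2.resize(a,None,fx=3.2,fy=3.2,interpolation=cv2.INTER_CUBIC);B=cv2.resize(b,None,fx=3.2,fy=3.2,interpolation=cv2.INTER_CUBIC)
pb=[*tf(d,[0,.147,0])[0][:2],d[2]]
for k,c,o in((A,"side",(220,170)),(B,"top",(235,140))):
    draw(k,c,BOXES["bin"],pb,S=3.2,off=o)
cv2.imwrite("pics/b3.png",np.hstack([A,B]))
```

```text
26.675 [ 5.13487389e-01 -4.60936573e-01 -1.57443678e-01  9.74461669e-06
 -1.87410191e+00 -2.78537700e-01]
side [(0.83, array([280., 234.]))]
top [(0.64, array([144., 189.])), (0.55, array([265., 195.]))]
```

View pics/b3.png

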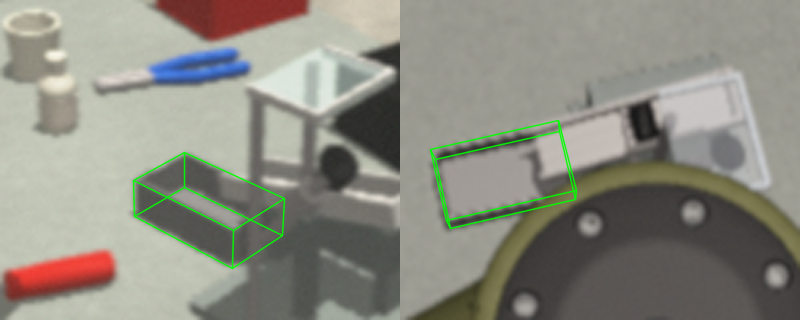

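Run:
```python
from ov import *
d=P["dispenser"]; im=cv2.imread("pics/b3_top.png")[160:220,240:330]; k=cv2.resize(im,None,fx=8,fy=8,interpolation=cv2.INTER_CUBIC); k2=k.copy()
draw(k2,"top",chute(),d,(0,255,255),8,(240,160)); draw(k2,"top",BOXES["bin"],[*tf(d,[0,.147,0])[0][:2],d[2]],S=8,off=(240,160))
cv2.imwrite("pics/b4.png",k2)
im=cv2.imread("pics/b3_side.png")[195:265,250:350]; k2=cv2.resize(im,None,fx=8,fy=8,interpolation=cv2.INTER_CUBIC)
draw(k2,"side",chute(),d,(0,255,255),8,(250,195)); cv2.imwrite("pics/b5.png",k2)
```

```text
(no output)
```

View pics/b4.png

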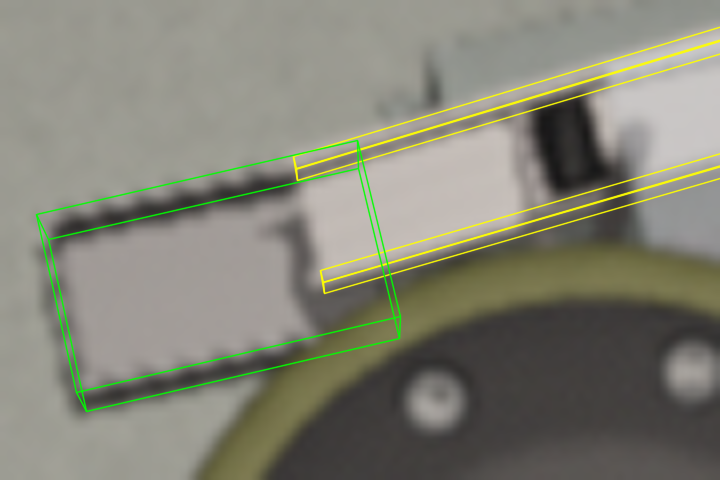

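View pics/b5.png

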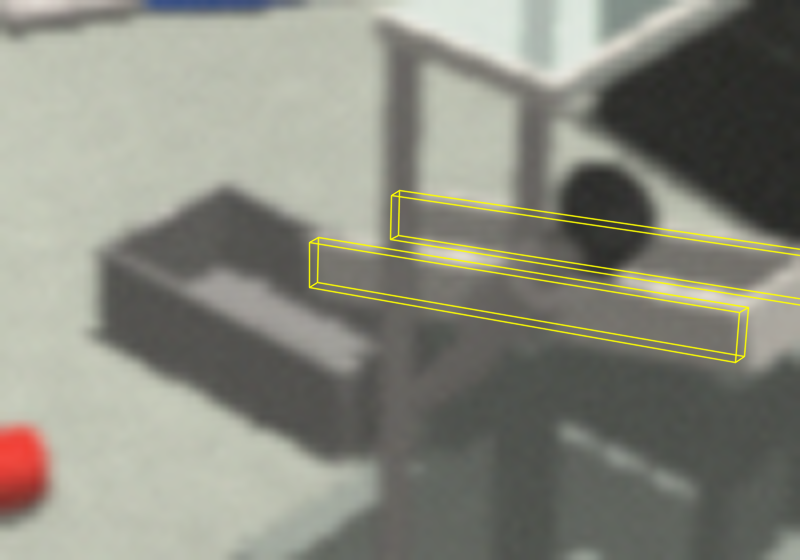

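The bin sits squarely under the lip, matching the intended outline in both views. Next I'll push the plunger with a tool tilted 47°.

Run:
```python
from h import *
P=poses(); d=P["dispenser"]; A=np.radians(47); q=tilt(d[2],A,-1)
w=lambda v:tf(d,np.array(v))[0]
z=np.array([0,np.sin(A),-np.cos(A)]); dd=np.array([0,np.sin(np.radians(35)),-np.cos(np.radians(35))]); a=np.array([0,np.cos(np.radians(35)),np.sin(np.radians(35))])
c=np.array([-.052,-.021,.152])+.004*a
env.move_ptp([.46,-.22,.33],q)
env.movel(w(c-dd*.008-z*.11),v=.25)
env.movel(w(c-dd*.008),v=.15,threshold=10)
s=env.get_state(); print(s["tcp_pos"],w(c-dd*.008),s["force"],s["t"])
for n in("side","top"): cv2.imwrite(f"pics/p1_{n}.png",env.snapshot(n)[:,:,::-1])
a_=cv2.imread("pics/p1_side.png")[130:290,230:430];b=cv2.imread("pics/p1_top.png")[120:280,250:450]
cv2.imwrite("pics/p1.png",cv2.resize(np.hstack([a_,b]),None,fx=2,fy=2,interpolation=cv2.INTER_CUBIC))
```

```text
[ 0.59180912 -0.09806284  0.16217726] [ 0.59162445 -0.09710658  0.16084752] [ 0.54434878 -0.24775337  0.34276309] 29.7167
```

View pics/p1.png

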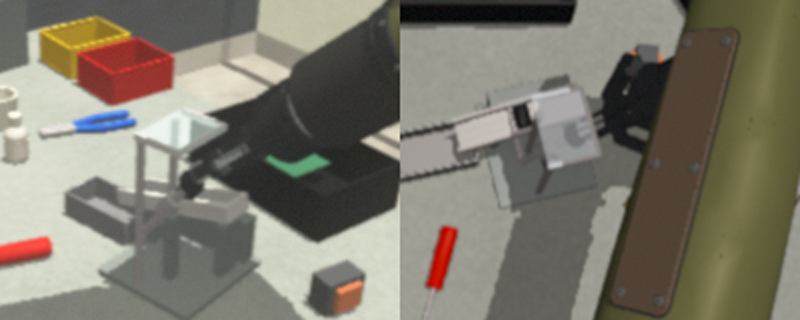

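The fingertips are in under the guard, at the button, with nothing touching. Now the push.

Run:
```python
from h import *
P=poses(); d=P["dispenser"]
Rz=R.from_euler("z",d[2]).as_matrix(); dd=Rz@np.array([0,np.sin(np.radians(35)),-np.cos(np.radians(35))])
s0=env.get_state(); p0=s0["tcp_pos"]
env.movel(p0+dd*.020,v=.06,threshold=20)
def rep():
    s=env.get_state(); print(round(s["t"],2),np.round((s["tcp_pos"]-p0)@dd*1e3,1),np.round((s["force"]-s0["force"])@dd,2),np.round(s["force"]-s0["force"],1))
rep()
for k in range(8):
    r=env.movel(p0+dd*(.020+.002*(k+1)),v=.04,threshold=12); rep()
    s=env.get_state()
    if r or -(s["force"]-s0["force"])@dd>16: break
env.sleep(.3); rep()
for n in("side","top"): cv2.imwrite(f"pics/p2_{n}.png",env.snapshot(n)[:,:,::-1])
env.sleep(.8); rep()
for n in("side","top"): cv2.imwrite(f"pics/p3_{n}.png",env.snapshot(n)[:,:,::-1])
cr=lambda f,y,x:cv2.imread(f)[y:y+140,x:x+200]
cv2.imwrite("pics/p23.png",cv2.resize(np.vstack([np.hstack([cr(f"pics/p{i}_side.png",150,230),cr(f"pics/p{i}_top.png",130,240)]) for i in(2,3)]),None,fx=2,fy=2,interpolation=cv2.INTER_CUBIC))
```

```text
30.27 19.5 -5.38 [ 2.7 -4.1  3.3]
30.52 21.4 -5.3 [ 2.2 -4.2  3.3]
30.77 23.4 -6.27 [ 3.  -4.3  4.2]
31.02 25.3 -6.09 [ 2.1 -4.   4.3]
31.27 27.2 -6.75 [ 2.4 -4.1  5. ]
31.52 28.9 -6.65 [ 2.8 -4.3  4.7]
31.77 29.1 -12.84 [ 2.8 -7.2 10.3]
32.02 29.3 -18.88 [ 2.9 -9.9 15.8]
32.33 29.3 -19.27 [  2.3 -10.2  16.2]
33.23 29.3 -19.12 [  1.9 -11.6  15.1]
```

View pics/p23.png

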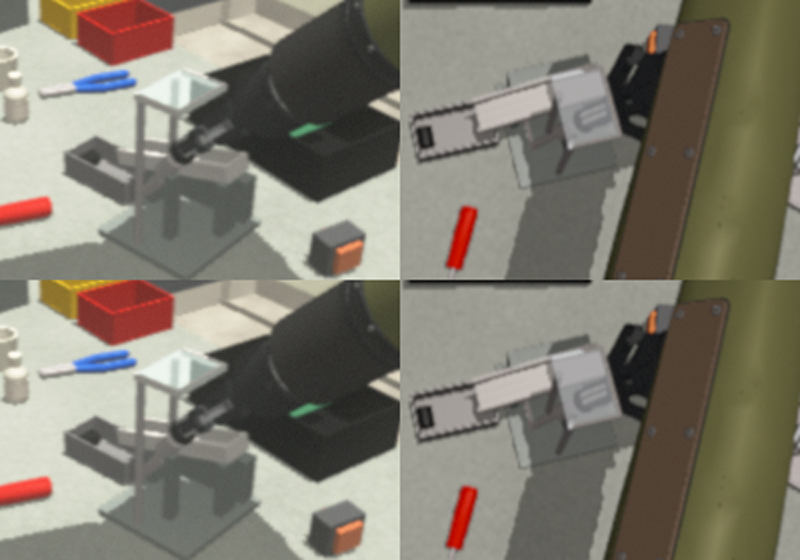

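The plunger hit its stop and held about a second; the capacitor shows in the bin's far end. Next I'll withdraw and go to the switch.

Run:
```python
from h import *
P=poses(); d=P["dispenser"]; sw=P["switch"]; A=np.radians(47)
Rz=R.from_euler("z",d[2]).as_matrix(); dd=Rz@np.array([0,np.sin(np.radians(35)),-np.cos(np.radians(35))]); z=Rz@np.array([0,np.sin(A),-np.cos(A)])
p=env.get_state()["tcp_pos"]
env.movel(p-dd*.032,v=.08)
env.movel(p-dd*.032-z*.11,v=.25)
env.move_ptp([.46,-.22,.33],tilt(d[2],A,-1))
r=tf(sw,np.array([-.021,.047,0]))[0]; r[1]-=.002; print(r, best([r[0],r[1],.12],sw[2]+np.pi/2))
qs=down(sw[2]+np.pi/2)
env.move_ptp([r[0],r[1],.15],qs)
s=env.get_state(); print(s["t"],s["tcp_pos"],s["q"])
for n in("side","top"): cv2.imwrite(f"pics/s1_{n}.png",env.snapshot(n)[:,:,::-1])
for n in("capacitor",):
    for c in("side","top"): print(c,[(np.round(x["location"],1).tolist(),round(float(x["confidence"]),2)) for x in env.search_frame(c,n)[:2]])
cr=lambda f,y,x:cv2.imread(f)[y:y+140,x:x+200]
cv2.imwrite("pics/s1.png",cv2.resize(np.vstack([np.hstack([cr("pics/s1_side.png",150,230),cr("pics/s1_top.png",130,240)]),np.hstack([cr("pics/s1_side.png",270,200),cr("pics/s1_top.png",210,320)])]),None,fx=2,fy=2,interpolation=cv2.INTER_CUBIC))
```

```text
[ 0.3370774  -0.25345202  0.        ] [(np.float64(2.54739572370484), array([-0.16, -0.46, -0.54,  0.  , -1.49, -0.43])), (np.float64(5.688988377294633), array([-0.16, -0.46, -0.54,  0.  , -1.49,  2.71]))]
36.3417 [ 0.33774964 -0.25301009  0.15023581] [-1.59547635e-01 -4.59416094e-01 -4.86794020e-01 -1.04432930e-03
 -1.54401264e+00 -4.33210482e-01]
side [([398.8, 277.3], 0.56), ([272.1, 343.9], 0.24)]
top []
```

View pics/s1.png

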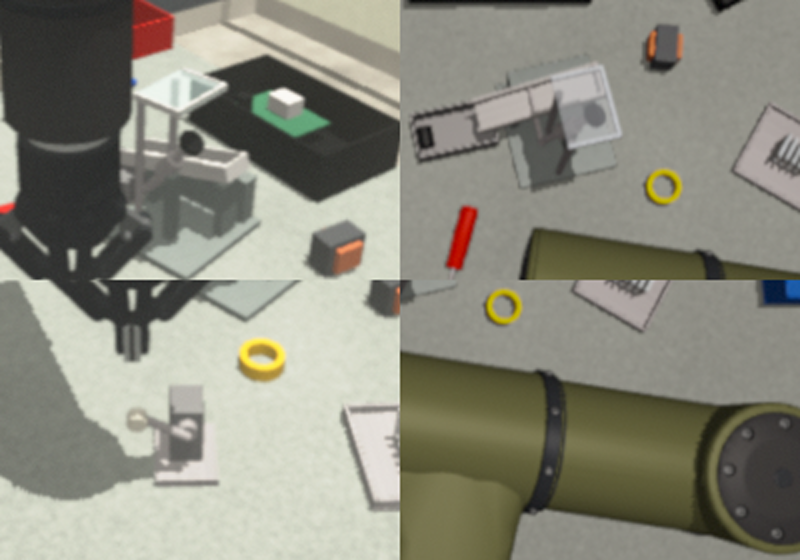

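The capacitor lies in the bin at (425,137) of this view, the plunger is back out, and the fingers are above the roller. Now I'll press.

Run:
```python
from h import *
s0=env.get_state(); p=s0["tcp_pos"]
hit=env.movel([p[0],p[1],.070],v=.04,threshold=2.5)
s=env.get_state(); print(hit,s["tcp_pos"],s["force"]-s0["force"])
z=s["tcp_pos"][2]
def rep():
    s=env.get_state(); print(round(s["t"],2),np.round(s["tcp_pos"][2]*1e3,1),np.round(s["force"]-s0["force"],1)); return (s["force"]-s0["force"])[2]
for zz in (.070,.065,.061,.059,.057,.055):
    env.movel([p[0],p[1],zz],v=.05,threshold=14); f=rep()
    if f>14: break
    if zz==.065:
        cv2.imwrite("pics/s2_a.png",env.snapshot("side")[260:400,200:360,::-1])
cv2.imwrite("pics/s2_b.png",env.snapshot("side")[260:400,200:360,::-1])
cv2.imwrite("pics/s2.png",cv2.resize(np.hstack([cv2.imread("pics/s2_a.png"),cv2.imread("pics/s2_b.png")]),None,fx=2.5,fy=2.5,interpolation=cv2.INTER_CUBIC))
```

```text
True [ 0.33703024 -0.25339023  0.08492247] [-0.83544449  1.53694007  5.35319567]
38.43 70.8 [-4.4  2.7  8.3]
38.68 66.0 [-1.7  0.6  7.4]
38.98 62.2 [-3.5  0.2  7.5]
39.23 60.2 [-2.8  0.6  7.6]
39.48 58.2 [-3.2  0.9  7.7]
39.73 56.3 [-3.   0.5  7.8]
```

View pics/s2.png

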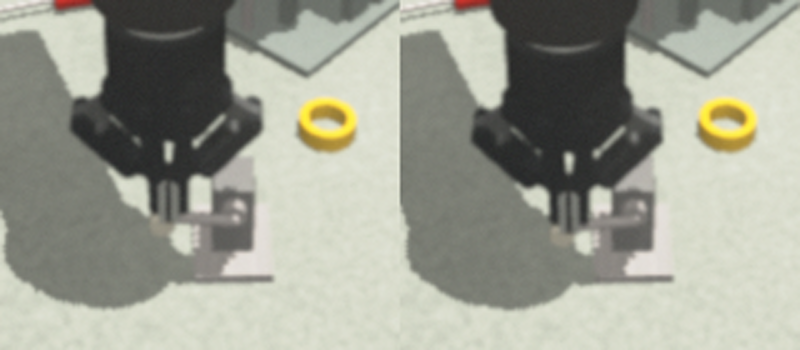

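Run:
```python
from h import *
s0=env.get_state(); p=s0["tcp_pos"]
for zz in (.0535,.052):
    r=env.movel([p[0],p[1],zz],v=.03,threshold=8); s=env.get_state(); print(r,s["tcp_pos"][2],(s["force"]-s0["force"])[2])
    if r: break
env.sleep(.3)
env.movel([p[0],p[1],.14],v=.12); env.move_ptp([.36,.02,.33],down(.235+np.pi))
s=env.get_state(); print(s["t"],s["force"])
env.sleep(.3)
for n in("side","top"): cv2.imwrite(f"pics/f_{n}.png",env.snapshot(n)[:,:,::-1])
b=cv2.imread("pics/f_top.png")[140:310,110:450]; cv2.imwrite("pics/f1.png",cv2.resize(b,(800,400),interpolation=cv2.INTER_CUBIC))
b=cv2.imread("pics/f_side.png")[150:400,150:460]; cv2.imwrite("pics/f2.png",cv2.resize(b,(740,596),interpolation=cv2.INTER_CUBIC))
```

```text
False 0.0546548129217944 -0.599124255496073
False 0.05312689992639978 -0.11668841330662882
42.7333 [-0.38483173  0.08776338 -0.87139718]
```

View pics/f1.png

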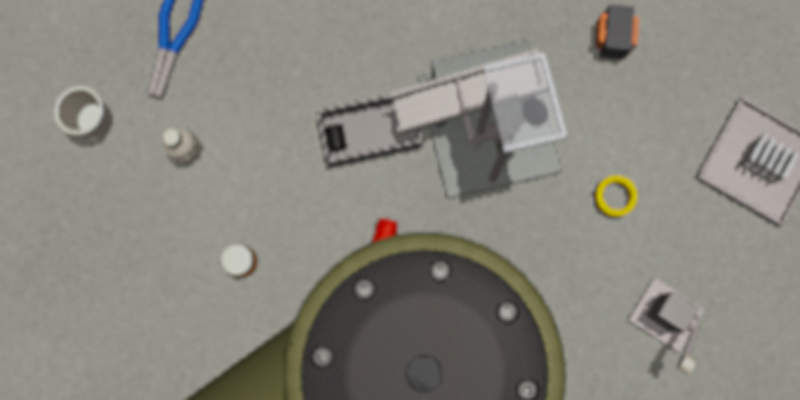

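View pics/f2.png

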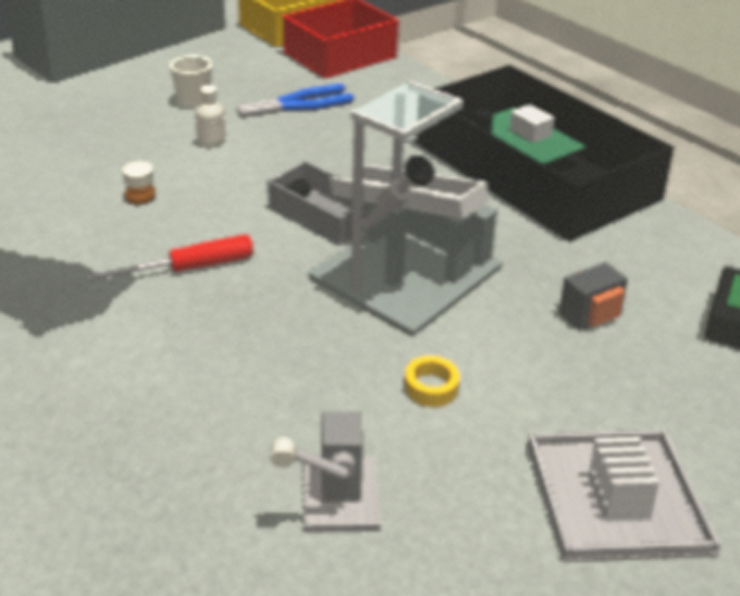

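The capacitor is at the far end of the bin, the plunger and roller arm have sprung back, and the heat sink stands in the tray. The bystanders look undisturbed.

```bash
python3 -c "
from cell import env
env.job_done(); print(env.get_state()['t'])"
```

```text
the job is handed in; nothing more can be done
the job is handed in; nothing more can be done
```

I did all the steps in the order asked and handed the job in about 43 s into the 72 s limit. I have no verdict, because handing in reports none.

- **Heat sink:** it stands upright in the steel tray; the side picture after release and the last pictures show this.
- **Bin:** it sits under the chute's lip with its length in line with the chute. Its outline matched the planned place in both views, with a sideways uncertainty of about 3 mm.
- **Plunger:** I pushed it with the tool tilted in under the guard. It went to its stop, where the force rose from about 7 N to 19 N, and I held it there about 1 s. The capacitor rolled into the bin without being touched, and the plunger sprang back.
- **Switch:** I pressed the roller down to about 0.68 rad, worked out from the fingertip height; the click is at 0.50. There was no direct signal of the click. The arm is back at rest in the last pictures.

**Checks that failed or disagreed:**
- The network missed the capacitor in the top view after the drop, and its side-view hit was the transformer. I confirmed the capacitor in the bin by eye in both last pictures.
- The network's best top-view hit for the bin, after I placed it, was the cup. I used the outline overlay for that check.
- In the top view the dispenser plate's far edge looked about 6 px (roughly 16 mm) off my model. Everything else on the dispenser agreed to about 2 px.

The visible bystanders look undisturbed; the arm hides part of the screwdriver in the last top view, but the side view shows it unmoved.

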